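Stow the loupe in its sprung-lid case

ROBOT

A 7-joint arm with a two-finger parallel gripper is mounted at the origin on the work surface. World frame = base frame: x ahead of the robot, y to its left, z up, the work surface at z = 0. Lengths are in m, angles in rad, forces in N, time in s.
With the tool pointing down it reaches from about 0.4 to 0.875 m from the base axis. Payload 19.3 kg.
Tool frame: the origin (TCP) lies on the centre line of the jaws, within the pads' length; the fingertips stand 19 mm ahead of it and the grasp point (between the pads) is the TCP (bot.nose_length is the distance from the TCP to the fingertips, in m); y points along the fingers, z is the direction in which the jaws open and shut, and the axes are right-handed (so a half turn about y gives the same grasp; the last joint's range is limited). The gripper opens to 85 mm and grips with 20 to 120 N. Pads are 22 mm wide; open, the fingers measure 114 mm over their backs; the gripper's body (76 mm by 85 mm) begins 54 mm behind the grasp point. The pads swing forward as they close: fully open they stand 13 mm farther back than shut.
Start: joints at [1.155, 0.521, -0.036, 1.599, 0.021, 1.021, -0.113], TCP at [0.212, -0.588, 0.25] pointing down, gripper open.
Joint ranges: [-2.91, 2.91], [-0.3, 2.13], [-1.5, 1.42], [0.17, 2.43], [-1.26, 4.41], [0.16, 1.93], [-2.52, 2.52]. Speed limits (rad/s): [1.89, 1.89, 2.39, 2.39, 3.01, 3.01, 3.01].

INTERFACE

Orientations are given as [roll, pitch, yaw] about the fixed x, y, z axes, in that order (R = Rz(yaw) Ry(pitch) Rx(roll)).
In Python, from workcell import observe, cams, workorder, bot gives the robot as it stands. The module is installed in compiled form; this text tells all that it offers.
- The arm moves only by the tool apply_moves, never from a script. Its arguments are lists of equal length, an entry for each row: "jaw": the opening, from -1 (shut) to 1 (fully open), so that 0 is half open; "translation": the shift along the world's x, y, z in m, a list of three; "angular": the turn, a rotation vector about the world's x, y, z in degrees, a list of three. In form: {"jaw": [jaw, ...], "translation": [[x, y, z], ...], "angular": [[ax, ay, az], ...]}. A call has 1 to 5 rows; each row is the pose to reach, as a shift and turn from the pose commanded when the call began; what a row does not reach only later rows make up. A row lasts 1/10 s, in which the tool goes at most 50 mm and 8.59 degrees, less where a joint would pass 70% of its speed; a pose out of reach is approached as far as the arm can. A call with a gripper value outside its range is refused whole. The fingers move at their own pace and stop on an object; "newtons" is the grip in N (left out, the last holds). Time passes only in rows, so rows that repeat a pose let the fingers close. It gives the time, the measured TCP pose, the force and the opening at its end, in the units of the state.
- observe(): the state, without advancing time (a new reading comes with each control period).
- cams.grab_frame(name): name is "side" or "top" or "wrist"; returns a dict with "pixels" (384x512x3 uint8, red, green, blue), "mtx" (3x3 intrinsics, pixels), "R" (3x3) and "t" (3): a world point X has camera coordinates R X + t. Camera axes: x right, y down, z forward; pixel columns grow to the right and rows downward; lengths in m; the calibration is good to about 2 mm. A picture is of the moment at which its call begins. There is no depth.
- workorder.job_done(): hands the job in, once; it reports no verdict.
The state is a dict: "clock": time; "qpos": joint angles; "qd": joint speeds; "joint_efforts": joint torques, N m; "position": TCP position; "tool_rot": TCP orientation; "force": force on the tool from outside, world axes, zero at the start; "moment": the same for the moment, N m; "grip_width": finger opening in m.
Only numpy, scipy, OpenCV 4.12 (cv2) and the standard library are available. Lean on these libraries where they do the work, as an engineer would, in place of code of your own. Each camera call takes 0.05 s, during which the arm holds its last target. There are 200 camera calls.

TASK

Gently press the red thumb latch so that the blue lid of the lens case springs right open, set the black loupe upright and fully home in the round seat inside without dropping it, then press the lid gently down until the latch snaps over it and it stays shut by itself. Leave the tin, the jar and the screwdriver where they are.

Things in the scene. Friction and masses are not known exactly. Their poses are not given: they have to be found in the camera images.
- board: Light wooden board 190 x 130 mm, 20 mm thick, fixed to the bench; origin on the bench, its x axis points from the latch end to the hinge end of the lens case on it, z up. The case is a dark block 120 x 84 mm centred over the origin; its foot is packed 0 to 20 mm above the board's top, a height that is never measured: feel for it. Heights 'over foot' below count from that foot.
- seat (a point): On the board's top face (20 mm over the bench), straight below the centre of the round seat, 5 mm to -x of the board's origin; axes as the board. The seat in the deck is 38 mm across and 10 mm deep; deck 30 mm, seat floor 20 mm over foot; 65 mm from the hinge axis.
- latch (a joint): Tilt of the latch, rad: 0 at rest, frees the lid at 0.13, hard stop 0.185. Its red thumb pad (38 mm along x, 34 mm wide) has its centre at board x = -95 mm, y = 0, top 29 mm over foot. Pressed down there: springy, 1.7 N to start, 3.3 N and 4 mm to free the lid, hard stop at 5.5 mm (4.5 N). Brass hook: from board x = -77 mm inwards, up to 61 mm over foot. The latch must not be loaded above 14 N.
- lid (a joint): Blue lid's angle, rad: 0 shut, 1.75 fully open (10 degrees past upright). Hinge axis along y at board x = +60 mm, 31.5 mm over foot. A spring swings it up at once when freed (1.3 N at the edge; it may brush a hand) and keeps it open. Closing, its lip meets the hook at 0.1 rad; only at 0 does the hook spring over it and hold. The lid must not be loaded above 20 N.
- loupe_mid (a point): Centre, half-way up, of the black eye loupe: 30 mm tall, wide skirt 33 mm across on its lowest 10 mm, barrel 26 mm across above that (grip the barrel), about 45 g. Its z axis points up out of the barrel end; it stands on the bench skirt down and goes into the seat skirt down; seated, this point is 35 mm over foot and it clears the lid; not seated, it keeps the lid from shutting.
- tin: Closed tin with a white top and a yellow band, 48 mm across, 34 mm tall, standing; origin at the centre of its underside. Leave alone.
- jar: Amber jar with a red cap, 44 mm across, 58 mm tall, standing; origin at the centre of its underside. Leave alone.
- screwdriver: Screwdriver with an orange handle, 160 mm long, lying; leave alone.
- lid_end (a point): Point of the board's top face straight below the place to press the lid shut: board x = -48 mm, y = 0. The shut lid is a hollow shell 120 x 84 mm over the block, flat outer top 61 mm over foot, 30 mm deep. Pressed down here (12 mm from its free edge, 108 mm from the hinge) it takes 6 to 11 N to snap past the hook, more nearer the hinge; hard stop 1 mm below shut.
Things that resemble listed ones, but are neither listed nor needed, are in the scene too. Leave any green, orange or turquoise look-alike of the board alone.

How it is judged:
On the way, in this order (a step that is already met when the one before it is completed fails the run):
1. the thumb latch is pressed while the lid is still shut (value of joint latch above 0.09 rad and value of joint lid below 0.3 rad).
2. the lid has sprung open (value of joint lid above 1.5 rad), for 0.2 s.
3. the loupe stands in the seat, let go, with the lid still open (horizontal distance between loupe_mid and seat below 0.005 m and angle between loupe_mid's own z axis and vertical below 0.12 rad and contact force between loupe and the fingers below 0.05 N and value of joint lid above 1.2 rad), for 0.2 s.
At the end, for the whole second after the job is handed in: The lid is hooked shut by itself (lid angle below 0.03 rad, latch back at rest below 0.06 rad) with the loupe inside in its seat: upright within 7 degrees (0.12 rad) and within 5 mm of the seat's centre (value of joint lid below 0.03 rad and value of joint latch below 0.06 rad and horizontal distance between loupe_mid and seat below 0.005 m and angle between loupe_mid's own z axis and vertical below 0.12 rad); the robot touches nothing.
It fails at once if the latch is loaded above 14 N (contact force between any of the fingers, the arm and latch above 14 N).
It fails at once if the lid is loaded above 20 N (contact force between any of the fingers, the arm and lid above 20 N).
It fails at once if the loupe is dropped (falls faster than 0.6 m/s out of the fingers) (linear speed of loupe above 0.6 m/s and contact force between loupe and the fingers below 0.05 N).
It fails at once if the tin, jar or screwdriver is moved more than 25 mm (distance of any of tin, jar, screwdriver from where it was at the start of the episode above 0.025 m).
It also fails if it takes over 72 s, if anything falls off the work surface, if the arm or the gripper's body presses on something with over 40 N, if the wrist force passes 120 N, or if a joint passes its speed limit or range.

## Working session

There is one attempt and no reset: what is moved stays moved. The work goes in short steps, Python scripts to look and compute and a tool call to move; the robot and the scene stay as the last step left them, time stands still between calls to the robot, and variables do not carry over. Pictures are saved under pics/ and viewed, about 8 in all and at most 12, crops included, and the job is handed in when it is done.

Besides the shell and the picture viewer there is one more tool, called by a JSON object that holds its "name" and its "arguments". apply_moves: Moves the arm, as the interface text tells. Its arguments: {"type":"object","properties":{"jaw":{"type":"array"},"translation":{"type":"array"},"angular":{"type":"array"},"newtons":{"type":"number"}},"required":["jaw","translation","angular"]}

```bash
mkdir -p pics
python3 - <<'E'
from workcell import observe, cams, bot
import cv2,pickle,numpy as np
s=observe();print(s, bot.nose_length)
F={}
for n in("top","side","wrist"):
    f=cams.grab_frame(n);F[n]=f;cv2.imwrite(f"pics/{n}0.png",f["pixels"][:,:,::-1])
    print(n,f["mtx"].tolist(),f["R"].round(4).tolist(),f["t"])
pickle.dump(F,open("f0.pkl","wb"))
a=np.hstack([F["top"]["pixels"],F["side"]["pixels"]])
E
```

```text
{'clock': 0.0, 'qpos': array([ 1.15482256,  0.52198454, -0.0363186 ,  1.59999364,  0.02121029,
        1.02109287, -0.11279144]), 'qd': array([ 4.90022687e-04, -1.84556551e-04,  9.81177694e-04, -2.21248195e-03,
       -4.11066799e-04, -6.83629781e-05,  6.05152418e-05]), 'joint_efforts': array([ 6.67808708e-04, -9.27104187e+01,  1.98025435e+00, -3.69935703e+01,
        1.79210608e-02,  8.14137835e-03, -9.99643675e-07]), 'position': array([ 0.21168402, -0.58773422,  0.24974933]), 'tool_rot': array([-1.57188568e+00, -9.07551869e-05, -2.79582276e+00]), 'force': array([ 1.0641947 , -0.65949588, -0.24672801]), 'moment': array([ 0.0198752 , -0.00812528,  0.04219209]), 'grip_width': 0.08535437277921515} 0.019
top [[407.5425797595879, 0.0, 261.8749325872568], [0.0, 407.5425797595879, 193.0164622740847], [0.0, 0.0, 1.0]] [[0.0144, -0.9999, 0.0034], [-0.985, -0.0148, -0.1717], [0.1718, -0.0009, -0.9851]] [-0.06339983  0.50974556  1.15631663]
side [[391.0341779089872, 0.0, 259.83555847495757], [0.0, 391.0341779089872, 189.66583922777517], [0.0, 0.0, 1.0]] [[0.9846, -0.1731, -0.0226], [-0.1066, -0.4939, -0.8629], [0.1382, 0.8521, -0.5048]] [-0.52012926  0.07300877  0.8752492 ]
wrist [[274.758127881789, 0.0, 255.81797249291304], [0.0, 274.758127881789, 192.22488189808124], [0.0, 0.0, 1.0]] [[0.3392, -0.9407, -0.0004], [-0.8929, -0.3221, 0.3147], [-0.2962, -0.1063, -0.9492]] [-0.62387389 -0.04139036  0.37984281]
```

View pics/top0.png

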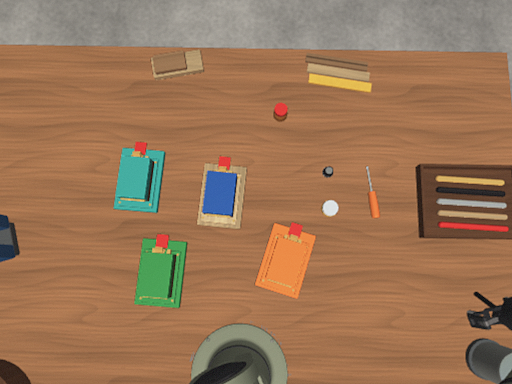

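View pics/side0.png

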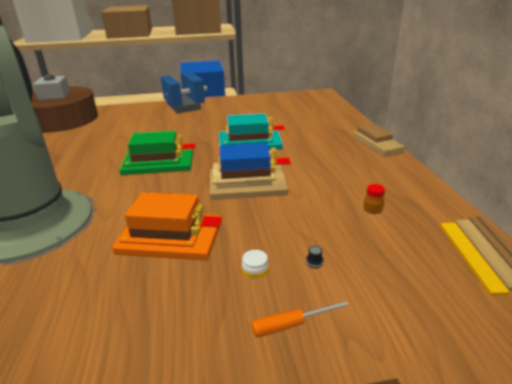

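The pictures show the wooden board with the blue lid at top-view px (221,195), its red pad at (224,162). Look-alikes are turquoise (139,180), green (161,272) and orange (286,261). The black loupe is at (328,171), tin at (330,208), jar at (281,110) and screwdriver at (372,195). The only things that could be taken for the loupe are the black item in the tray at (470,190) and the black gripper at (490,315). I choose the natural-wood board with the blue lid, and the loupe at (328,171).

```bash
cat > h.py <<'E'
import numpy as np,cv2,pickle
def ray(f,uv):
    d=np.linalg.inv(f["mtx"])@np.array([uv[0],uv[1],1.]); R=f["R"]; return -R.T@f["t"], R.T@d
def onz(f,uv,z):
    c,d=ray(f,uv); return c+d*(z-c[2])/d[2]
def tri(f,a,g,b):
    c1,d1=ray(f,a);c2,d2=ray(g,b)
    d1/=np.linalg.norm(d1);d2/=np.linalg.norm(d2)
    k=np.linalg.lstsq(np.c_[d1,-d2],c2-c1,rcond=None)[0]
    p,q=c1+k[0]*d1,c2+k[1]*d2
    return (p+q)/2,np.linalg.norm(p-q)
def proj(f,X):
    p=f["mtx"]@(f["R"]@np.asarray(X,float)+f["t"]);return p[:2]/p[2]
def mask(f,lo,hi,box):
    h=cv2.cvtColor(f["pixels"],cv2.COLOR_RGB2HSV);m=cv2.inRange(h,np.array(lo),np.array(hi))
    z=np.zeros_like(m);x0,y0,x1,y1=box;z[y0:y1,x0:x1]=m[y0:y1,x0:x1];return z
def big(m):
    c,_=cv2.findContours(m,cv2.RETR_EXTERNAL,cv2.CHAIN_APPROX_NONE);return max(c,key=cv2.contourArea)
E
python3 - <<'E'
from h import *
F=pickle.load(open("f0.pkl","rb"));t,s=F["top"],F["side"]
def show(n,m):
    c=big(m);r=cv2.minAreaRect(c);print(n,cv2.contourArea(c),"rect",np.round(r[0],1),np.round(r[1],1),round(r[2],1),"box",cv2.boundingRect(c));return c,r
c,r=show("blue top",mask(t,(105,120,60),(125,255,255),(190,150,260,240)))
b=cv2.boxPoints(r)
for z in(.081,.091,.101):
    P=np.array([onz(t,x,z) for x in b]);print(z,P[:,:2].round(4).tolist(),"sides",np.linalg.norm(P[0]-P[1]).round(4),np.linalg.norm(P[1]-P[2]).round(4),"c",P.mean(0).round(4))
c,r=show("red top",mask(t,(0,150,80),(8,255,255),(205,145,245,175)))
c2,r2=show("red side",mask(s,(0,150,80),(8,255,255),(270,150,295,170)))
print("pad tri",tri(t,r[0],s,r2[0]))
# wood: brightness
for p in[(203,190),(210,220),(242,180),(190,190),(250,200)]:print(p,cv2.cvtColor(t["pixels"],cv2.COLOR_RGB2HSV)[p[1],p[0]])
# loupe
c,r=show("loupe top",mask(t,(0,0,0),(179,255,75),(315,158,342,185)))
print("loupe top z=.03",onz(t,r[0],.03),"z .015",onz(t,r[0],.015))
c2,r2=show("loupe side",mask(s,(0,0,0),(179,255,75),(300,240,330,272)))
x,y,w,h=cv2.boundingRect(c2);print("side base",onz(s,(x+w/2,y+h),0), "tri",tri(t,r[0],s,r2[0]))
for n,p in(("tin",(330,208)),("jar",(281,110))):print(n,onz(t,p,.034 if n=="tin" else .058))
A=cv2.resize(t["pixels"][140:240,180:280],(400,400),interpolation=cv2.INTER_CUBIC)
B=cv2.resize(t["pixels"][150:200,305:355],(400,400),interpolation=cv2.INTER_CUBIC)
cv2.imwrite("pics/crop1.png",np.hstack([A,B])[:,:,::-1])
E
```

```text
blue top 1172.5 rect [219.5 192.8] [29.7 42.1] 6.6 box (203, 171, 34, 45)
0.081 [[0.4472, 0.1119], [0.5688, 0.1028], [0.56, 0.0175], [0.4387, 0.0281]] sides 0.1219 0.0857 c [0.5037 0.0651 0.081 ]
0.091 [[0.4459, 0.1104], [0.5665, 0.1014], [0.5578, 0.0169], [0.4375, 0.0274]] sides 0.1209 0.085 c [0.5019 0.064  0.091 ]
0.101 [[0.4447, 0.109], [0.5641, 0.1], [0.5555, 0.0162], [0.4364, 0.0267]] sides 0.1198 0.0843 c [0.5002 0.063  0.101 ]
red top 101.0 rect [223.9 162.1] [12.  12.4] 11.3 box (218, 156, 13, 14)
red side 74.5 rect [283.5 160.5] [ 7. 13.] 90.0 box (277, 157, 14, 8)
pad tri (array([0.59890669, 0.05705443, 0.0620258 ]), np.float64(0.0014893295820003366))
(203, 190) [ 19 109 185]
(210, 220) [ 19  86 214]
(242, 180) [ 18  95 174]
(190, 190) [ 13 131 158]
(250, 200) [ 12 129 148]
loupe top 21.0 rect [326.8 172.8] [9.4 6.4] 29.7 box (323, 168, 10, 9)
loupe top z=.03 [ 0.57787526 -0.25047687  0.03      ] z .015 [ 0.58130259 -0.2529293   0.015     ]
loupe side 136.5 rect [314.5 258.7] [15.1 12.4] 5.7 box (307, 252, 16, 14)
side base [ 0.58578284 -0.26673857  0.        ] tri (array([ 0.58569282, -0.25466587,  0.00679335]), np.float64(0.004940811124669732))
tin [ 0.47050545 -0.25776228  0.034     ]
jar [ 0.76348018 -0.10993523  0.058     ]
```

View pics/crop1.png

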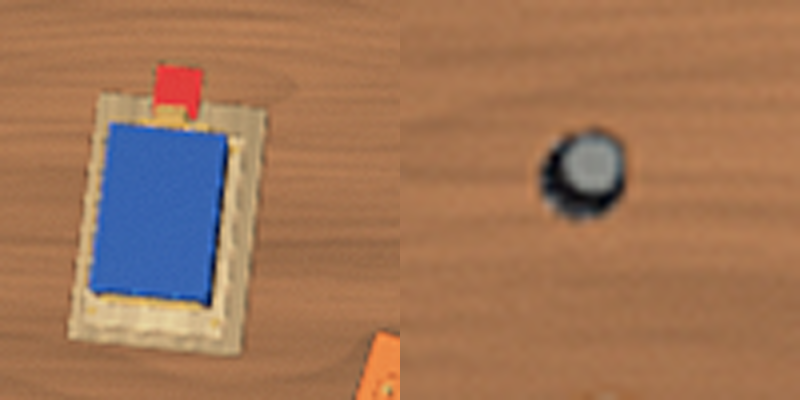

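The crop shows the natural-wood board with the blue lid and red pad on the far (+x) side. It also shows the loupe with its grey barrel end, centred near px (329,171). Refining both.

Run:
```python
from h import *
F=pickle.load(open("f0.pkl","rb"));t,s=F["top"],F["side"]
m=mask(t,(15,0,130),(24,118,255),(190,155,255,236))|mask(t,(105,120,60),(125,255,255),(190,150,255,236))
m=cv2.morphologyEx(m,cv2.MORPH_CLOSE,np.ones((5,5)));m=cv2.morphologyEx(m,cv2.MORPH_OPEN,np.ones((9,9)))
r=cv2.minAreaRect(big(m));b=cv2.boxPoints(r);print(r)
P=np.array([onz(t,x,.02) for x in b]);print(P.round(4),np.linalg.norm(P-np.roll(P,-1,0),axis=1),P.mean(0))
hand=np.array([(204.5,163),(247,167),(240.5,228.75),(197,225)])-.0
P=np.array([onz(t,x,.02) for x in hand]);print("hand",P.round(4),np.linalg.norm(P-np.roll(P,-1,0),axis=1),P.mean(0))
pad=onz(t,(223.9,162.1),.0625);c=P.mean(0);print("pad",pad,"pad-c",pad[:2]-c[:2],np.linalg.norm(pad[:2]-c[:2]))
h=cv2.cvtColor(t["pixels"],cv2.COLOR_RGB2HSV)
g=mask(t,(0,0,90),(179,90,255),(318,160,340,184));M=cv2.moments(g,True);gc=(M['m10']/M['m00'],M['m01']/M['m00']);print(M['m00'],gc,onz(t,gc,.03))
dk=mask(t,(0,0,0),(179,255,100),(318,160,340,184))|g;x,y,w,hh=cv2.boundingRect(big(dk));print("all",x,y,w,hh,onz(t,(x+w/2-.5,y+hh/2-.5),.012))
```

```text
((221.54656982421875, 195.55755615234375), (43.601219177246094, 62.653846740722656), 6.009005546569824)
[[ 0.4174  0.1363  0.02  ]
 [ 0.6076  0.1243  0.02  ]
 [ 0.5954 -0.008   0.02  ]
 [ 0.4058  0.0074  0.02  ]] [0.19060261 0.13285913 0.19023531 0.12935639] [0.50655523 0.0649851  0.02      ]
hand [[ 0.6049  0.12    0.02  ]
 [ 0.5944 -0.0095  0.02  ]
 [ 0.4065  0.0058  0.02  ]
 [ 0.4157  0.135   0.02  ]] [0.13000983 0.18852539 0.12948073 0.1897963 ] [0.50541167 0.06281986 0.02      ]
pad [0.59795476 0.0570261  0.0625    ] pad-c [ 0.09254309 -0.00579377] 0.09272427201931822
49.0 (328.2244897959184, 170.30612244897958) [ 0.5855378  -0.25472885  0.03      ]
all 322 167 11 11 [ 0.58440242 -0.2539211   0.012     ]
```

{"name": "apply_moves", "arguments": {"jaw": [-1,-1,-1,-1,-1], "translation": [[0.04,0.03,0],[0.06,0.075,0],[0.08,0.12,0],[0.1,0.16,0],[0.12,0.2,0]], "angular": [[0,0,8],[0,0,16],[0,0,24],[0,0,32],[0,0,40]]}}

```text
clock: 0.65
position: [0.3323, -0.3862, 0.2503]
tool_rot: [-1.571, -0.0, -2.092]
force: [2.4, -0.5, -0.7]
grip_width: 0.0122
```

{"name": "apply_moves", "arguments": {"jaw": [-1,-1,-1,-1,-1], "translation": [[0.025,0.042,0],[0.05,0.084,0],[0.075,0.126,0],[0.1,0.168,0],[0.125,0.21,0]], "angular": [[0,0,6],[0,0,12],[0,0,18],[0,0,24],[0,0,26]]}}

```text
clock: 1.15
position: [0.4574, -0.1763, 0.2504]
tool_rot: [-1.571, -0.0, -1.64]
force: [0.6, -0.8, 0.0]
grip_width: -0.0002
```

{"name": "apply_moves", "arguments": {"jaw": [-1,-1,-1,-1,-1], "translation": [[0.03,0.04,0],[0.06,0.08,0],[0.09,0.12,-0.02],[0.12,0.16,-0.05],[0.13,0.195,-0.09]], "angular": [[0,0,0],[0,0,0],[0,0,0],[0,0,0],[0,0,0]]}}

```text
clock: 1.65
position: [0.5852, 0.0088, 0.1708]
tool_rot: [-1.568, 0.001, -1.644]
force: [0.8, -0.1, -1.1]
grip_width: -0.0001
```

{"name": "apply_moves", "arguments": {"jaw": [-1,-1,-1,-1,-1], "translation": [[0.015,0.037,0],[0.015,0.037,-0.03],[0.015,0.037,-0.06],[0.015,0.037,-0.06],[0.015,0.037,-0.06]], "angular": [[0,0,0],[0,0,0],[0,0,0],[0,0,0],[0,0,0]]}}

```text
clock: 2.15
position: [0.5979, 0.0438, 0.1115]
tool_rot: [-1.572, -0.0, -1.644]
force: [-0.2, 0.5, 0.7]
grip_width: 0.0001
```

Run:
```python
from h import *
from workcell import cams,observe
s=cams.grab_frame("side");w=cams.grab_frame("wrist");print(observe()["position"],observe()["force"])
A=cv2.resize(s["pixels"][80:205,190:330],(560,500),interpolation=cv2.INTER_CUBIC)
cv2.imwrite("pics/s1.png",A[:,:,::-1])
```

```text
[0.59870988 0.04368307 0.11269481] [-0.0662181   0.13873181 -0.49827353]
```

View pics/s1.png

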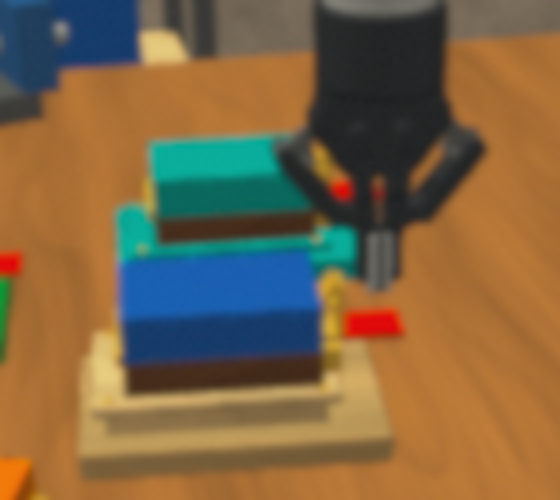

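The picture shows the shut fingers over the pad (crop px (375,280) above (372,323)), clear of the hook. Centring, then feeling down.

{"name": "apply_moves", "arguments": {"jaw": [-1,-1,-1,-1], "translation": [[0.004,0.012,-0.01],[0.004,0.012,-0.02],[0.004,0.012,-0.022],[0.004,0.012,-0.022]], "angular": [[0,0,0],[0,0,0],[0,0,0],[0,0,0]]}}

```text
clock: 2.65
position: [0.6017, 0.0557, 0.0886]
tool_rot: [-1.572, -0.0, -1.644]
force: [0.1, 0.0, 0.9]
grip_width: 0.0005
```

{"name": "apply_moves", "arguments": {"jaw": [-1,-1,-1,-1], "translation": [[0,0,-0.002],[0,0,-0.003],[0,0,-0.003],[0,0,-0.003]], "angular": [[0,0,0],[0,0,0],[0,0,0],[0,0,0]]}}

```text
clock: 3.05
position: [0.602, 0.0557, 0.0863]
tool_rot: [-1.571, -0.0, -1.644]
force: [0.0, -0.2, 0.4]
grip_width: 0.0002
```

{"name": "apply_moves", "arguments": {"jaw": [-1,-1,-1], "translation": [[0,0,-0.002],[0,0,-0.002],[0,0,-0.002]], "angular": [[0,0,0],[0,0,0],[0,0,0]]}}

```text
clock: 3.35
position: [0.602, 0.0558, 0.0841]
tool_rot: [-1.571, 0.0, -1.644]
force: [0.3, -0.4, -0.1]
grip_width: 0.0002
```

{"name": "apply_moves", "arguments": {"jaw": [-1,-1,-1], "translation": [[0,0,-0.002],[0,0,-0.002],[0,0,-0.002]], "angular": [[0,0,0],[0,0,0],[0,0,0]]}}

```text
clock: 3.65
position: [0.6022, 0.0558, 0.0822]
tool_rot: [-1.57, 0.0, -1.644]
force: [1.7, 1.0, 2.0]
grip_width: 0.0003
```

{"name": "apply_moves", "arguments": {"jaw": [-1,-1,-1], "translation": [[0,0,-0.002],[0,0,-0.002],[0,0,-0.002]], "angular": [[0,0,0],[0,0,0],[0,0,0]]}}

```text
clock: 3.95
position: [0.6023, 0.0559, 0.0803]
tool_rot: [-1.57, 0.0, -1.644]
force: [3.8, -0.4, 3.7]
grip_width: 0.0001
```

{"name": "apply_moves", "arguments": {"jaw": [-1,-1,-1], "translation": [[0,0,-0.002],[0,0,-0.002],[0,0,-0.002]], "angular": [[0,0,0],[0,0,0],[0,0,0]]}}

```text
clock: 4.25
position: [0.6026, 0.0558, 0.0785]
tool_rot: [-1.57, 0.0, -1.644]
force: [4.7, -0.5, 7.7]
grip_width: -0.0001
```

Run:
```python
from h import *
from workcell import cams,observe
s=cams.grab_frame("side");print(observe()["position"],observe()["force"])
A=cv2.resize(s["pixels"][80:205,190:330],(560,500),interpolation=cv2.INTER_CUBIC)
cv2.imwrite("pics/s2.png",A[:,:,::-1])
```

```text
[0.6026284  0.05582871 0.07854442] [ 6.10997849 -0.49804347  8.707732  ]
```

View pics/s2.png

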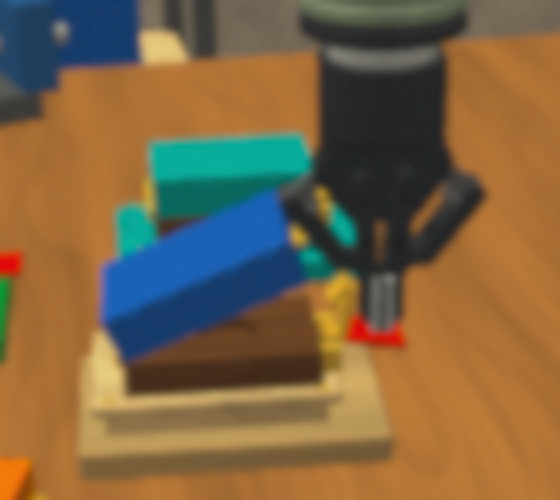

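The lid is freed but rests on the knuckle of the gripper, at crop px (295,200). I back away outward and up.

{"name": "apply_moves", "arguments": {"jaw": [-1,-1,-1,-1,-1], "translation": [[0.01,0,0.006],[0.04,-0.003,0.02],[0.06,-0.01,0.05],[0.07,-0.02,0.1],[0.07,-0.05,0.14]], "angular": [[0,0,0],[0,0,0],[0,0,0],[0,0,0],[0,0,0]]}}

```text
clock: 4.8
position: [0.6726, 0.0094, 0.2185]
tool_rot: [-1.572, 0.002, -1.64]
force: [-0.4, 0.3, -0.6]
grip_width: -0.0
```

{"name": "apply_moves", "arguments": {"jaw": [0.4,0.4,0.4,0.4,0.4], "translation": [[-0.015,-0.045,0],[-0.03,-0.09,0],[-0.04,-0.135,0],[-0.055,-0.18,0],[-0.07,-0.225,0]], "angular": [[0,0,0],[0,0,0],[0,0,0],[0,0,0],[0,0,0]]}}

```text
clock: 5.3
position: [0.601, -0.2198, 0.2166]
tool_rot: [-1.572, 0.001, -1.644]
force: [0.9, -0.6, -0.3]
grip_width: 0.0596
```

Run:
```python
from h import *
from workcell import cams,observe
s=cams.grab_frame("side");t=cams.grab_frame("top");o=observe();print(o["position"],o["force"],o["grip_width"])
pickle.dump({"side":s,"top":t},open("f1.pkl","wb"))
A=cv2.resize(s["pixels"][80:290,170:350],(514,600),interpolation=cv2.INTER_CUBIC)
cv2.imwrite("pics/s3.png",A[:,:,::-1])
# lid: blue in side, before vs now
for c in range(1):
    r=cv2.minAreaRect(big(mask(s,(105,120,60),(125,255,255),(190,90,300,200))));print(r)
```

```text
[ 0.59906142 -0.22580315  0.21628121] [ 0.38439761 -0.73297349 -0.28243857] 0.059925021668131004
((207.59176635742188, 141.9724884033203), (57.75693130493164, 15.5167875289917), 73.3007583618164)
```

View pics/s3.png

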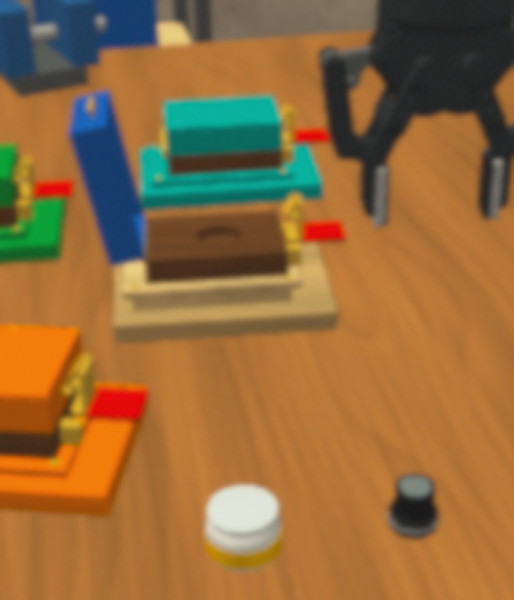

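The lid is fully open, with the seat visible at crop px (218,232). The loupe stands at crop px (414,505). Getting loupe and seat positions from both views.

Run:
```python
from h import *
F=pickle.load(open("f0.pkl","rb"));G=pickle.load(open("f1.pkl","rb"));t,s,t1=F["top"],F["side"],G["top"]
def cen(f,box,lo=90,hi=255,sat=90):
    g=mask(f,(0,0,lo),(179,sat,hi),box);M=cv2.moments(big(g));return np.array((M['m10'],M['m01']))/M['m00'],cv2.contourArea(big(g)),cv2.boundingRect(big(g))
a=cen(t,(318,160,340,184));b=cen(s,(305,244,326,257));print(a,b,tri(t,a[0],s,b[0]),onz(s,b[0],.03))
for r in(14,15,16.5):  # whole outline side: column extents on skirt rows
    pass
d=mask(s,(0,0,0),(179,255,90),(300,244,330,272));x,y,w,h=cv2.boundingRect(big(d));print("side dark",x,y,w,h,"axis base",onz(s,(x+w/2-.5,y+h-1-8*.0),.0))
M=[proj(s,(.585,-.254,z)) for z in(0,.03)];print("proj",M)
A=cv2.resize(t1["pixels"][145:240,190:255],(547,800)[0:2] if 0 else (410,600),interpolation=cv2.INTER_CUBIC)
B=cv2.resize(G["side"]["pixels"][140:185,205:285],(800-410,220),interpolation=cv2.INTER_CUBIC)
im=np.zeros((600,800,3),np.uint8);im[:,:410]=A;im[:220,410:]=B
cv2.imwrite("pics/t2.png",im[:,:,::-1])
```

```text
(array([328.81481481, 169.86243386]), 31.5, (324, 167, 9, 7)) (array([314.87704918, 249.57650273]), 61.0, (309, 246, 13, 8)) (array([ 0.58696865, -0.25645931,  0.03055701]), np.float64(0.00032289764341353886)) [ 0.58736674 -0.25577775  0.03      ]
side dark 307 252 16 16 axis base [ 5.84070268e-01 -2.69206256e-01 -5.55111512e-17]
proj [array([312.62529025, 261.60891203]), array([313.36301238, 249.14059815])]
```

View pics/t2.png

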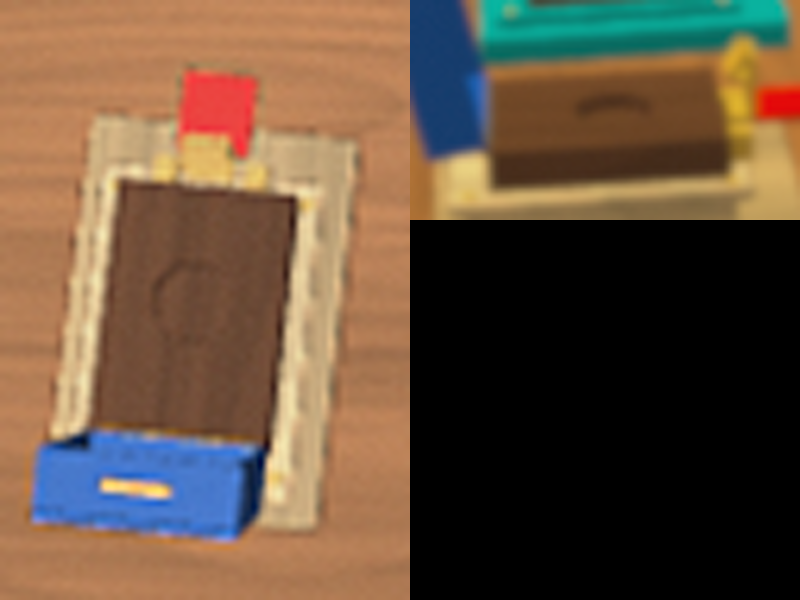

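{"name": "apply_moves", "arguments": {"jaw": [0.5,0.5,0.5,0.5,0.5], "translation": [[-0.012,-0.03,-0.03],[-0.012,-0.03,-0.07],[-0.012,-0.03,-0.11],[-0.012,-0.03,-0.14],[-0.012,-0.03,-0.14]], "angular": [[0,0,0],[0,0,0],[0,0,0],[0,0,0],[0,0,0]]}}

```text
clock: 5.9
position: [0.5878, -0.2471, 0.0728]
tool_rot: [-1.578, 0.002, -1.643]
force: [-0.0, 0.1, 0.8]
grip_width: 0.064
```

Run:
```python
from h import *
from workcell import cams,observe
s=cams.grab_frame("side");t=cams.grab_frame("wrist");o=observe();print(o["position"],o["tool_rot"],o["force"],o["grip_width"])
A=cv2.resize(s["pixels"][180:280,260:370],(440,400),interpolation=cv2.INTER_CUBIC)
B=cv2.resize(t["pixels"],(360,270));im=np.zeros((400,800,3),np.uint8);im[:,:440]=A;im[:270,440:]=B
cv2.imwrite("pics/s4.png",im[:,:,::-1])
G=pickle.load(open("f1.pkl","rb"))
for z in(.063,.067):print("seat",onz(G["top"],(220.8,192.5),z))
```

```text
[ 0.59023486 -0.2478819   0.07726784] [-1.57151393e+00  4.17445555e-04 -1.64366167e+00] [1.1704387  0.23086179 1.20728534] 0.06397855222172198
seat [0.50707766 0.06320158 0.063     ]
seat [0.5063811  0.06279608 0.067     ]
```

View pics/s4.png

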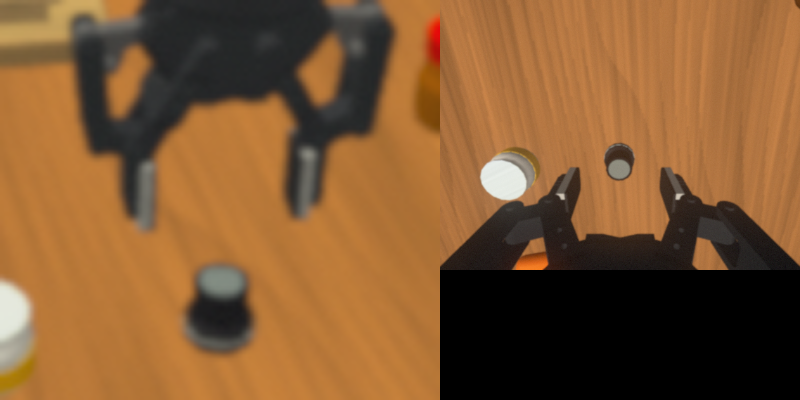

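The loupe at crop px (220,305) lies between the jaws in x, with the tin and jar clear of them. Continuing down.

{"name": "apply_moves", "arguments": {"jaw": [0.5,0.5,0.5,0.5], "translation": [[-0.003,-0.0085,-0.015],[-0.003,-0.0085,-0.035],[-0.003,-0.0085,-0.046],[-0.003,-0.0085,-0.046]], "angular": [[0,0,0],[0,0,0],[0,0,0],[0,0,0]]}}

```text
clock: 6.4
position: [0.5866, -0.2567, 0.0301]
tool_rot: [-1.572, 0.0, -1.644]
force: [-0.9, 0.8, 0.4]
grip_width: 0.0642
```

{"name": "apply_moves", "arguments": {"jaw": [0.5,0.5], "translation": [[0,0,0],[0,0,0]], "angular": [[0,0,0],[0,0,0]]}}

```text
clock: 6.6
position: [0.5875, -0.2568, 0.0318]
tool_rot: [-1.57, -0.0, -1.644]
force: [-0.3, -0.4, -0.0]
grip_width: 0.0641
```

{"name": "apply_moves", "arguments": {"jaw": [-0.3,-0.4,-0.45,-0.5,-0.5], "translation": [[0,0,0],[0,0,0],[0,0,0],[0,0,0],[0,0,0]], "angular": [[0,0,0],[0,0,0],[0,0,0],[0,0,0],[0,0,0]], "newtons": 25}}

```text
clock: 7.1
position: [0.5871, -0.2568, 0.0312]
tool_rot: [-1.571, -0.0, -1.644]
force: [-1.6, 0.7, 5.7]
grip_width: 0.0247
```

{"name": "apply_moves", "arguments": {"jaw": [-0.7,-0.7,-0.7], "translation": [[0,0,0],[0,0,0],[0,0,0]], "angular": [[0,0,0],[0,0,0],[0,0,0]]}}

```text
clock: 7.4
position: [0.5871, -0.2568, 0.0312]
tool_rot: [-1.57, -0.0, -1.644]
force: [-1.2, 0.5, 4.8]
grip_width: 0.0247
```

{"name": "apply_moves", "arguments": {"jaw": [-0.2,-0.2,-0.2,-0.2], "translation": [[0,0,0],[0,0,0.001],[0,0,0.0025],[0,0,0.0025]], "angular": [[0,0,0],[0,0,0],[0,0,0],[0,0,0]]}}

```text
clock: 7.8
position: [0.5871, -0.2567, 0.0335]
tool_rot: [-1.571, -0.0, -1.644]
force: [0.4, -0.7, 0.8]
grip_width: 0.0344
```

{"name": "apply_moves", "arguments": {"jaw": [-0.6,-0.6,-0.6,-0.6,-0.6], "translation": [[0,0,0],[0,0,0],[0,0,0],[0,0,0],[0,0,0]], "angular": [[0,0,0],[0,0,0],[0,0,0],[0,0,0],[0,0,0]]}}

```text
clock: 8.3
position: [0.587, -0.2567, 0.0334]
tool_rot: [-1.571, -0.0, -1.644]
force: [-1.1, 1.1, 5.7]
grip_width: 0.0248
```

{"name": "apply_moves", "arguments": {"jaw": [-0.6,-0.6,-0.6,-0.6,-0.6], "translation": [[0,0,0.02],[0,0,0.06],[0,0.02,0.1],[-0.01,0.05,0.127],[-0.02,0.09,0.137]], "angular": [[0,0,0],[0,0,0],[0,0,0],[0,0,0],[0,0,0]]}}

```text
clock: 8.8
position: [0.5675, -0.1672, 0.1728]
tool_rot: [-1.567, -0.001, -1.646]
force: [0.5, 1.5, -0.1]
grip_width: 0.0248
```

{"name": "apply_moves", "arguments": {"jaw": [-0.6,-0.6,-0.6,-0.6,-0.6], "translation": [[-0.01,0.04,0],[-0.02,0.08,0],[-0.03,0.12,0],[-0.04,0.16,0],[-0.05,0.19,0]], "angular": [[0,0,0],[0,0,0],[0,0,0],[0,0,0],[0,0,0]]}}

```text
clock: 9.3
position: [0.5163, 0.0258, 0.1703]
tool_rot: [-1.571, 0.001, -1.642]
force: [0.7, 0.2, -0.5]
grip_width: 0.025
```

{"name": "apply_moves", "arguments": {"jaw": [-0.6,-0.6], "translation": [[0,0.01,0],[0,0.01,0]], "angular": [[0,0,0],[0,0,0]]}}

```text
clock: 9.5
position: [0.5171, 0.0346, 0.1704]
tool_rot: [-1.57, 0.0, -1.642]
force: [0.8, -0.7, -0.3]
grip_width: 0.0249
```

{"name": "apply_moves", "arguments": {"jaw": [-0.6,-0.6,-0.6,-0.6,-0.6], "translation": [[-0.0085,0.0284,0],[-0.0085,0.0284,-0.03],[-0.0085,0.0284,-0.06],[-0.0085,0.0284,-0.064],[-0.0085,0.0284,-0.064]], "angular": [[0,0,0],[0,0,0],[0,0,0],[0,0,0],[0,0,0]]}}

```text
clock: 10.0
position: [0.5085, 0.0607, 0.106]
tool_rot: [-1.572, -0.001, -1.645]
force: [0.2, 0.6, -0.7]
grip_width: 0.0249
```

{"name": "apply_moves", "arguments": {"jaw": [-0.6,-0.6], "translation": [[0,0,-0.001],[0,0,-0.001]], "angular": [[0,0,0],[0,0,0]]}}

```text
clock: 10.2
position: [0.5092, 0.0614, 0.1063]
tool_rot: [-1.569, 0.0, -1.645]
force: [-0.5, 0.2, -0.1]
grip_width: 0.0246
```

Run:
```python
from h import *
from workcell import cams,observe
s=cams.grab_frame("side");t=cams.grab_frame("wrist");o=observe();print(o["position"],o["tool_rot"],o["force"],o["grip_width"])
pickle.dump({"side":s,"wrist":t},open("f2.pkl","wb"))
A=cv2.resize(s["pixels"][115:195,205:300],(475,400),interpolation=cv2.INTER_CUBIC)
B=cv2.resize(t["pixels"][100:384,120:392],(320,334));im=np.zeros((400,800,3),np.uint8);im[:,:475]=A;im[:334,475:795]=B
cv2.imwrite("pics/s5.png",im[:,:,::-1])
```

```text
[0.50897663 0.06153599 0.1060908 ] [-1.56945043e+00  1.28638912e-04 -1.64431090e+00] [ 0.44207672  0.11164032 -0.85925439] 0.024791069957801882
```

View pics/s5.png

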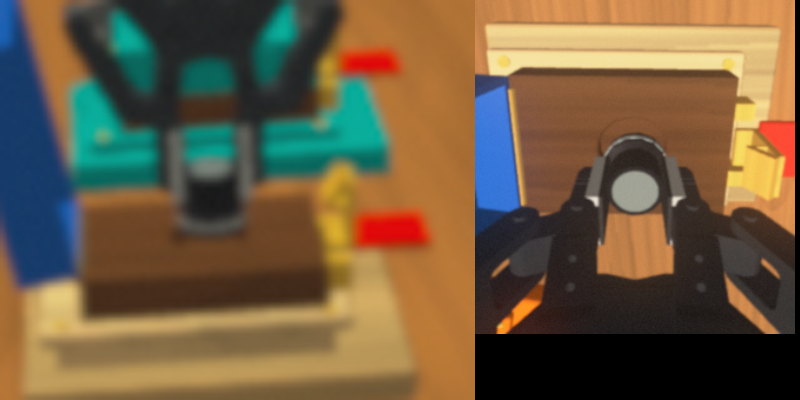

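The picture shows the loupe upright just over the deck, with the far rim of the seat at crop px (632,117). Checking its centre from the wrist view.

Run:
```python
from h import *
w=pickle.load(open("f2.pkl","rb"))["wrist"]
q=lambda x,y:(120+(x-475)/1.1765-.5+.1,100+y/1.1765-.4)
for z in(.0625,.0645,.0665):
    for n,p in dict(rimfar=q(632,117),riml=q(600,141),rimr=q(664,141),deckFL=q(512,72),deckFR=q(737,74)).items():print(z,n,onz(w,p,z)[:2].round(4))
print("loupe top c",onz(w,q(635,191),.1063-.0334+.03))
g=cv2.cvtColor(w["pixels"],cv2.COLOR_RGB2GRAY);c=int(q(632,0)[0]);print(c,g[160:225,c].tolist())
```

```text
0.0625 rimfar [0.5083 0.0828]
0.0625 riml [0.4893 0.0698]
0.0625 rimr [0.5252 0.0671]
0.0625 deckFL [0.4474 0.1124]
0.0625 deckFR [0.5653 0.1027]
0.0645 rimfar [0.5084 0.0835]
0.0645 riml [0.4896 0.0707]
0.0645 rimr [0.5251 0.068 ]
0.0645 deckFL [0.4482 0.1128]
0.0645 deckFR [0.5647 0.1032]
0.0665 rimfar [0.5085 0.0842]
0.0665 riml [0.4899 0.0715]
0.0665 rimr [0.525  0.0689]
0.0665 deckFL [0.449  0.1132]
0.0665 deckFR [0.5641 0.1036]
loupe top c [0.50844539 0.06176417 0.1029    ]
253 [69, 68, 69, 69, 75, 87, 97, 97, 99, 101, 101, 103, 106, 105, 102, 102, 107, 105, 104, 101, 105, 99, 102, 99, 99, 97, 93, 97, 95, 98, 97, 95, 94, 95, 95, 97, 99, 97, 94, 96, 94, 99, 97, 96, 97, 98, 95, 96, 95, 95, 96, 94, 81, 69, 69, 102, 139, 152, 98, 51, 53, 63, 60, 57, 61]
```

{"name": "apply_moves", "arguments": {"jaw": [-0.6,-0.6,-0.6,-0.6], "translation": [[-0.001,0.0025,0],[-0.001,0.0025,-0.003],[-0.001,0.0025,-0.005],[-0.001,0.0025,-0.005]], "angular": [[0,0,0],[0,0,0],[0,0,0],[0,0,0]]}}

```text
clock: 10.7
position: [0.5073, 0.0642, 0.0999]
tool_rot: [-1.571, -0.0, -1.644]
force: [-0.2, 0.3, 0.7]
grip_width: 0.0247
```

{"name": "apply_moves", "arguments": {"jaw": [-0.6,-0.6,-0.6], "translation": [[0,0,-0.002],[0,0,-0.003],[0,0,-0.003]], "angular": [[0,0,0],[0,0,0],[0,0,0]]}}

```text
clock: 11.0
position: [0.5074, 0.0642, 0.097]
tool_rot: [-1.571, -0.0, -1.644]
force: [-0.1, 0.4, -0.0]
grip_width: 0.0247
```

{"name": "apply_moves", "arguments": {"jaw": [-0.6,-0.6,-0.6], "translation": [[0,0,-0.002],[0,0,-0.003],[0,0,-0.003]], "angular": [[0,0,0],[0,0,0],[0,0,0]]}}

```text
clock: 11.3
position: [0.5074, 0.0642, 0.0941]
tool_rot: [-1.571, -0.0, -1.644]
force: [0.1, 0.1, -0.8]
grip_width: 0.0249
```

{"name": "apply_moves", "arguments": {"jaw": [-0.6,-0.6,-0.6], "translation": [[0,0,-0.0015],[0,0,-0.003],[0,0,-0.003]], "angular": [[0,0,0],[0,0,0],[0,0,0]]}}

```text
clock: 11.6
position: [0.5074, 0.0642, 0.091]
tool_rot: [-1.571, -0.0, -1.644]
force: [0.1, 0.1, -0.0]
grip_width: 0.0251
```

{"name": "apply_moves", "arguments": {"jaw": [-0.6,-0.6,-0.6], "translation": [[0,0,-0.001],[0,0,-0.002],[0,0,-0.002]], "angular": [[0,0,0],[0,0,0],[0,0,0]]}}

```text
clock: 11.9
position: [0.5074, 0.0642, 0.0891]
tool_rot: [-1.571, -0.0, -1.644]
force: [-0.5, -0.4, 0.4]
grip_width: 0.0248
```

{"name": "apply_moves", "arguments": {"jaw": [-0.6,-0.6,-0.6], "translation": [[0,0,-0.001],[0,0,-0.0015],[0,0,-0.0015]], "angular": [[0,0,0],[0,0,0],[0,0,0]]}}

```text
clock: 12.2
position: [0.5076, 0.0643, 0.0887]
tool_rot: [-1.57, -0.0, -1.644]
force: [-8.0, -1.2, 26.8]
grip_width: 0.025
```

{"name": "apply_moves", "arguments": {"jaw": [-0.6,-0.6,-0.6], "translation": [[0,0,-0.001],[0,0,-0.001],[0,0,-0.001]], "angular": [[0,0,0],[0,0,0],[0,0,0]]}}

```text
clock: 12.5
position: [0.5078, 0.0645, 0.0876]
tool_rot: [-1.57, 0.0, -1.644]
force: [-3.8, 0.0, 21.3]
grip_width: 0.025
```

{"name": "apply_moves", "arguments": {"jaw": [-0.6,-0.3,-0.2,-0.1,-0.1], "translation": [[0,0,0.001],[0,0,0.001],[0,0,0.001],[0,0,0.001],[0,0,0.001]], "angular": [[0,0,0],[0,0,0],[0,0,0],[0,0,0],[0,0,0]]}}

```text
clock: 13.0
position: [0.5074, 0.0642, 0.0876]
tool_rot: [-1.571, -0.0, -1.644]
force: [-0.6, -0.6, -0.8]
grip_width: 0.0382
```

{"name": "apply_moves", "arguments": {"jaw": [0.2,0.2,0.2,0.2,0.2], "translation": [[0,0,0],[0,0,0.02],[0,0,0.06],[0,0,0.11],[0,0,0.16]], "angular": [[0,0,0],[0,0,0],[0,0,0],[0,0,0],[0,0,0]]}}

```text
clock: 13.5
position: [0.5069, 0.0644, 0.2494]
tool_rot: [-1.572, 0.0, -1.643]
force: [0.6, -0.8, -0.0]
grip_width: 0.0512
```

Run:
```python
from h import *
from workcell import cams,observe
s=cams.grab_frame("side");t=cams.grab_frame("wrist");o=observe();print(o["position"],o["tool_rot"],o["force"],o["grip_width"])
pickle.dump({"side":s,"wrist":t},open("f3.pkl","wb"))
A=cv2.resize(s["pixels"][115:195,205:300],(475,400),interpolation=cv2.INTER_CUBIC)
B=cv2.resize(t["pixels"][100:384,120:392],(320,334));im=np.zeros((400,800,3),np.uint8);im[:,:475]=A;im[:334,475:795]=B
cv2.imwrite("pics/s6.png",im[:,:,::-1])
for f,n,bx in((s,"side",(230,140,260,170)),(t,"wrist",(200,150,320,330))):
    g=mask(f,(0,0,90),(179,60,220),bx);c=big(g);M=cv2.moments(c);p=np.array((M['m10'],M['m01']))/M['m00'];print(n,cv2.contourArea(c),p,onz(f,p,.0853))
```

```text
[0.50969602 0.0648756  0.2534544 ] [-1.56238959e+00  1.58601431e-03 -1.64418857e+00] [ 0.56696261  0.15242    -1.05606626] 0.051267858551002625
side 22.5 [245.74074074 153.74074074] [0.50699147 0.0679289  0.0853    ]
wrist 283.0 [252.63957597 179.9204947 ] [0.50660797 0.06372329 0.0853    ]
```

View pics/s6.png

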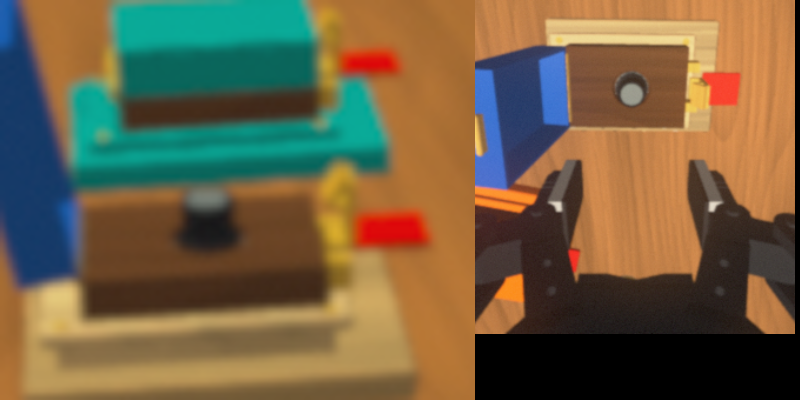

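The loupe stands upright in the seat, let go, with its barrel out of the deck at crop px (208,210) and the lid open. Next I put the open jaws astride the lid's free edge to swing it down.

{"name": "apply_moves", "arguments": {"jaw": [0.6,0.6,0.6,0.6,0.6], "translation": [[-0.03,0.003,0.01],[-0.06,0.005,0.01],[-0.09,0.007,0.01],[-0.092,0.007,0.01],[-0.092,0.007,0.01]], "angular": [[0,0,0],[0,0,0],[0,0,0],[0,0,0],[0,0,0]]}}

```text
clock: 14.1
position: [0.4154, 0.0711, 0.258]
tool_rot: [-1.57, -0.0, -1.644]
force: [0.6, -0.2, -0.0]
grip_width: 0.0685
```

{"name": "apply_moves", "arguments": {"jaw": [0.6], "translation": [[0,0,0]], "angular": [[0,0,0]]}}

```text
clock: 14.2
position: [0.4162, 0.0712, 0.2578]
tool_rot: [-1.57, 0.0, -1.644]
force: [0.0, -0.7, -0.6]
grip_width: 0.0685
```

{"name": "apply_moves", "arguments": {"jaw": [0.6,0.6,0.6,0.6], "translation": [[0,0,-0.02],[0,0,-0.04],[0,0,-0.058],[0,0,-0.06]], "angular": [[0,0,0],[0,0,0],[0,0,0],[0,0,0]]}}

```text
clock: 14.6
position: [0.4152, 0.0712, 0.196]
tool_rot: [-1.574, -0.0, -1.644]
force: [-0.1, 0.2, -0.2]
grip_width: 0.0684
```

{"name": "apply_moves", "arguments": {"jaw": [0.6,0.6,0.6,0.6], "translation": [[0,0,-0.006],[0,0,-0.012],[0,0,-0.018],[0,0,-0.024]], "angular": [[0,0,0],[0,0,0],[0,0,0],[0,0,0]]}}

```text
clock: 15.0
position: [0.4157, 0.0712, 0.1735]
tool_rot: [-1.57, 0.0, -1.644]
force: [1.2, 0.1, 0.1]
grip_width: 0.0682
```

Run:
```python
from h import *
from workcell import cams,observe
s=cams.grab_frame("side");t=cams.grab_frame("top");o=observe();print(o["position"],o["tool_rot"],o["force"],o["grip_width"])
A=cv2.resize(s["pixels"][85:205,160:300],(467,400),interpolation=cv2.INTER_CUBIC)
B=cv2.resize(t["pixels"][150:260,180:260],(291,400),interpolation=cv2.INTER_CUBIC)
cv2.imwrite("pics/s7.png",np.hstack([A,B])[:,:,::-1])
```

```text
[0.41524616 0.07116422 0.17317825] [-1.57154490e+00 -1.77002376e-04 -1.64386314e+00] [ 0.63001875 -0.5871085   1.3227649 ] 0.06836105426260412
```

View pics/s7.png

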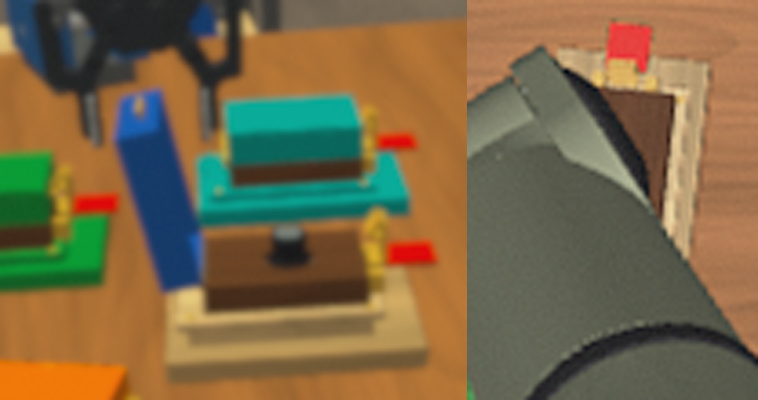

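The jaws are astride the lid: rear finger at crop px (92,120), lid edge at (140,110), front finger at (208,110). Swinging it slowly along the arc.

{"name": "apply_moves", "arguments": {"jaw": [0.6,0.6,0.6,0.6,0.6], "translation": [[0.008,-0.0006,0.002],[0.016,-0.0012,0.004],[0.024,-0.0018,0.006],[0.032,-0.0025,0.008],[0.04,-0.0031,0.009]], "angular": [[0,0,0],[0,0,0],[0,0,0],[0,0,0],[0,0,0]]}}

```text
clock: 15.6
position: [0.4563, 0.068, 0.183]
tool_rot: [-1.571, 0.0, -1.644]
force: [-1.3, 0.0, 1.2]
grip_width: 0.0683
```

{"name": "apply_moves", "arguments": {"jaw": [0.6,0.6,0.6,0.6,0.6], "translation": [[0.008,-0.0006,0.001],[0.016,-0.0012,0.002],[0.024,-0.0018,0.003],[0.032,-0.0025,0.003],[0.032,-0.0025,0.003]], "angular": [[0,0,0],[0,0,0],[0,0,0],[0,0,0],[0,0,0]]}}

```text
clock: 16.1
position: [0.4884, 0.0656, 0.1856]
tool_rot: [-1.571, 0.0, -1.644]
force: [-0.3, -0.6, 1.4]
grip_width: 0.0683
```

{"name": "apply_moves", "arguments": {"jaw": [0.6,0.6,0.6,0.6,0.6], "translation": [[0.008,-0.0006,-0.001],[0.016,-0.0012,-0.003],[0.024,-0.0018,-0.005],[0.031,-0.0024,-0.007],[0.031,-0.0024,-0.007]], "angular": [[0,0,0],[0,0,0],[0,0,0],[0,0,0],[0,0,0]]}}

```text
clock: 16.6
position: [0.5192, 0.0632, 0.1783]
tool_rot: [-1.571, 0.0, -1.644]
force: [-0.5, 0.2, 1.7]
grip_width: 0.0682
```

```bash
cat > lid.py <<'E'
from h import *
from workcell import cams,observe
s=cams.grab_frame("side");o=observe();print(o["position"].round(4),o["force"].round(1))
m=mask(s,(105,120,60),(125,255,255),(170,80,310,200));c=big(m);print(cv2.minAreaRect(c),cv2.contourArea(c))
u=np.array([.997,-.077,0]);by=np.array([-.077,-.997,0]);c0=np.array([.503,.0645,.0353])
W=lambda X,Y,Z:c0-u*X+by*Y+np.array([0,0,Z])
def pred(th):
    H=np.array([60,31.5]);e=np.array([-np.cos(th),np.sin(th)]);n=np.array([np.sin(th),np.cos(th)])
    P=[H+r*e+k*n for r in(0,120) for k in(0,29.5)];Q=np.array([proj(s,W(p[0]/1e3,y,p[1]/1e3)) for p in P for y in(-.042,.042)])
    z=np.zeros_like(m);cv2.fillConvexPoly(z,cv2.convexHull(Q.astype(np.float32)).astype(int),255)
    return cv2.boundingRect(Q.astype(np.float32))
print("blue bbox",cv2.boundingRect(c))
for th in(0,.05,.1,.3,.6,.9,1.2,1.5,1.75):print(th,pred(th))
E
python3 lid.py
```

```text
[0.5187 0.0632 0.1784] [-0.9 -0.7  1.3]
((230.01864624023438, 141.66966247558594), (20.706390380859375, 56.130558013916016), 35.70669174194336) 899.5
blue bbox (211, 115, 39, 54)
0 (219, 142, 52, 29)
0.05 (218, 139, 53, 32)
0.1 (218, 137, 53, 34)
0.3 (215, 129, 54, 42)
0.6 (212, 119, 50, 52)
0.9 (209, 112, 42, 59)
1.2 (208, 108, 29, 63)
1.5 (206, 109, 15, 62)
1.75 (193, 111, 28, 63)
```

Lid is near 0.9 rad as planned (its bounding box fits). Continuing.

{"name": "apply_moves", "arguments": {"jaw": [0.6,0.6,0.6,0.6,0.6], "translation": [[0.007,-0.0005,-0.003],[0.014,-0.001,-0.0075],[0.021,-0.0016,-0.012],[0.028,-0.0022,-0.017],[0.028,-0.0022,-0.017]], "angular": [[0,0,0],[0,0,0],[0,0,0],[0,0,0],[0,0,0]]}}

```text
clock: 17.15
position: [0.547, 0.061, 0.1608]
tool_rot: [-1.572, 0.0, -1.644]
force: [-0.5, -0.5, 2.1]
grip_width: 0.0681
```

{"name": "apply_moves", "arguments": {"jaw": [0.6,0.6,0.6,0.6,0.6], "translation": [[0.006,-0.0004,-0.005],[0.012,-0.0009,-0.011],[0.017,-0.0013,-0.017],[0.022,-0.0016,-0.024],[0.022,-0.0016,-0.024]], "angular": [[0,0,0],[0,0,0],[0,0,0],[0,0,0],[0,0,0]]}}

```text
clock: 17.65
position: [0.5688, 0.0593, 0.1366]
tool_rot: [-1.572, 0.0, -1.644]
force: [0.8, -0.4, 1.0]
grip_width: 0.0683
```

```bash
python3 lid.py|head -3
```

```text
[0.5686 0.0594 0.1372] [ 0.2 -1.3  1. ]
((241.1500244140625, 150.45001220703125), (26.246902465820312, 51.22889709472656), 71.56504821777344) 1104.5
blue bbox (217, 132, 50, 38)
```

{"name": "apply_moves", "arguments": {"jaw": [0.6,0.6,0.6,0.6], "translation": [[0.005,-0.0004,-0.005],[0.01,-0.0008,-0.01],[0.016,-0.0012,-0.015],[0.016,-0.0012,-0.015]], "angular": [[0,0,0],[0,0,0],[0,0,0],[0,0,0]]}}

```text
clock: 18.1
position: [0.5851, 0.0581, 0.122]
tool_rot: [-1.571, 0.0, -1.644]
force: [0.4, -0.3, 1.8]
grip_width: 0.0682
```

```bash
python3 lid.py|head -3
```

```text
[0.5848 0.0582 0.1223] [ 1.3 -0.1  2.1]
((242.77655029296875, 153.0040283203125), (25.553997039794922, 48.899208068847656), 80.21759033203125) 1065.5
blue bbox (219, 138, 50, 32)
```

{"name": "apply_moves", "arguments": {"jaw": [0.6,0.6,0.6], "translation": [[0,0,-0.002],[0,0,-0.003],[0,0,-0.003]], "angular": [[0,0,0],[0,0,0],[0,0,0]]}}

```text
clock: 18.45
position: [0.5845, 0.0583, 0.1198]
tool_rot: [-1.571, 0.0, -1.644]
force: [2.1, -0.5, 1.7]
grip_width: 0.0683
```

{"name": "apply_moves", "arguments": {"jaw": [0.6,0.6,0.6], "translation": [[0,0,-0.001],[0,0,-0.002],[0,0,-0.002]], "angular": [[0,0,0],[0,0,0],[0,0,0]]}}

```text
clock: 18.75
position: [0.5848, 0.0582, 0.1179]
tool_rot: [-1.57, 0.0, -1.644]
force: [2.6, -0.4, 4.1]
grip_width: 0.0685
```

{"name": "apply_moves", "arguments": {"jaw": [0.6,0.6,0.6], "translation": [[0,0,-0.001],[0,0,-0.002],[0,0,-0.002]], "angular": [[0,0,0],[0,0,0],[0,0,0]]}}

```text
clock: 19.05
position: [0.5853, 0.0582, 0.1163]
tool_rot: [-1.569, 0.0, -1.644]
force: [3.6, -1.7, 7.8]
grip_width: 0.0684
```

{"name": "apply_moves", "arguments": {"jaw": [0.6,0.6,0.6], "translation": [[0,0,-0.001],[0,0,-0.0015],[0,0,-0.0015]], "angular": [[0,0,0],[0,0,0],[0,0,0]]}}

```text
clock: 19.35
position: [0.5857, 0.0582, 0.1151]
tool_rot: [-1.568, 0.0, -1.644]
force: [4.1, -0.2, 11.5]
grip_width: 0.0682
```

{"name": "apply_moves", "arguments": {"jaw": [0.6,0.6,0.6], "translation": [[0,0,-0.001],[0,0,-0.0015],[0,0,-0.0015]], "angular": [[0,0,0],[0,0,0],[0,0,0]]}}

```text
clock: 19.65
position: [0.5859, 0.0582, 0.1137]
tool_rot: [-1.568, 0.001, -1.644]
force: [5.6, -0.8, 9.6]
grip_width: 0.0686
```

{"name": "apply_moves", "arguments": {"jaw": [0.6,0.6], "translation": [[0,0,-0.001],[0,0,-0.001]], "angular": [[0,0,0],[0,0,0]]}}

```text
clock: 19.85
position: [0.585, 0.0582, 0.1121]
tool_rot: [-1.57, 0.0, -1.644]
force: [2.6, -0.2, 3.6]
grip_width: 0.0685
```

```bash
python3 lid.py|head -6
```

```text
[0.5848 0.0582 0.1119] [1.8 0.1 3. ]
((244.17626953125, 155.9385223388672), (24.173044204711914, 48.527156829833984), 84.80557250976562) 1042.5
blue bbox (220, 142, 49, 29)
0 (219, 142, 52, 29)
0.05 (218, 139, 53, 32)
0.1 (218, 137, 53, 34)
```

{"name": "apply_moves", "arguments": {"jaw": [0.6,0.6], "translation": [[0,0,-0.001],[0,0,-0.001]], "angular": [[0,0,0],[0,0,0]]}}

```text
clock: 20.1
position: [0.5847, 0.0583, 0.1108]
tool_rot: [-1.57, 0.0, -1.644]
force: [2.6, 1.2, 4.0]
grip_width: 0.0684
```

{"name": "apply_moves", "arguments": {"jaw": [0.6,0.6], "translation": [[0,0,-0.001],[0,0,-0.001]], "angular": [[0,0,0],[0,0,0]]}}

```text
clock: 20.3
position: [0.5839, 0.0582, 0.1093]
tool_rot: [-1.572, -0.0, -1.644]
force: [0.2, 0.0, 0.0]
grip_width: 0.0685
```

{"name": "apply_moves", "arguments": {"jaw": [0.6,0.6], "translation": [[0,0,-0.001],[0,0,-0.001]], "angular": [[0,0,0],[0,0,0]]}}

```text
clock: 20.5
position: [0.584, 0.0582, 0.1084]
tool_rot: [-1.572, -0.0, -1.644]
force: [0.1, 0.5, 1.3]
grip_width: 0.0683
```

```bash
python3 lid.py|head -3
```

```text
[0.5841 0.0582 0.1084] [-0.6  0.   1.4]
((244.5810089111328, 156.6876678466797), (24.670000076293945, 48.818477630615234), 86.09950256347656) 1056.0
blue bbox (220, 143, 50, 28)
```

{"name": "apply_moves", "arguments": {"jaw": [0.6,0.6,0.6,0.6,0.6], "translation": [[0,0,0.005],[0,0,0.015],[0,0,0.05],[0,0,0.1],[0,-0.04,0.12]], "angular": [[0,0,0],[0,0,0],[0,0,0],[0,0,0],[0,0,0]]}}

```text
clock: 21.05
position: [0.5856, 0.0234, 0.2339]
tool_rot: [-1.566, 0.004, -1.637]
force: [1.4, -0.6, 1.1]
grip_width: 0.068
```

{"name": "apply_moves", "arguments": {"jaw": [0.6,0.6,0.6,0.6,0.6], "translation": [[0,-0.04,0],[0,-0.08,0],[0,-0.12,0],[0,-0.16,0],[0,-0.16,0]], "angular": [[0,0,0],[0,0,0],[0,0,0],[0,0,0],[0,0,0]]}}

```text
clock: 21.55
position: [0.5837, -0.148, 0.2293]
tool_rot: [-1.571, -0.002, -1.651]
force: [-0.2, 0.8, -0.1]
grip_width: 0.068
```

```bash
python3 lid.py|head -3
python3 - <<'E'
from h import *
from workcell import cams
F=pickle.load(open("f0.pkl","rb"));s=F["side"];c=big(mask(s,(105,120,60),(125,255,255),(190,80,310,200)));print("start",cv2.minAreaRect(c),cv2.boundingRect(c))
s=cams.grab_frame("side");t=cams.grab_frame("top")
r=lambda f,b:cv2.boundingRect(big(mask(f,(0,150,80),(8,255,255),b)))
print("pad now/start",r(s,(270,150,295,170)),r(F["side"],(270,150,295,170)))
im=np.zeros((500,800,3),np.uint8);im[:,:500]=cv2.resize(s["pixels"][80:205,190:315],(500,500),interpolation=cv2.INTER_CUBIC)
im[:375,500:]=cv2.resize(t["pixels"][140:240,190:270],(300,375),interpolation=cv2.INTER_CUBIC)
cv2.imwrite("pics/end.png",im[:,:,::-1])
E
```

```text
[ 0.5841 -0.1446  0.2293] [0.5 1.4 0.1]
((244.5706787109375, 156.70172119140625), (24.252197265625, 48.856719970703125), 86.633544921875) 1083.5
blue bbox (220, 144, 50, 27)
start ((244.57046508789062, 156.66241455078125), (24.258520126342773, 48.849761962890625), 86.53176879882812) (220, 144, 50, 27)
pad now/start (277, 157, 14, 8) (277, 157, 14, 8)
```

View pics/end.png

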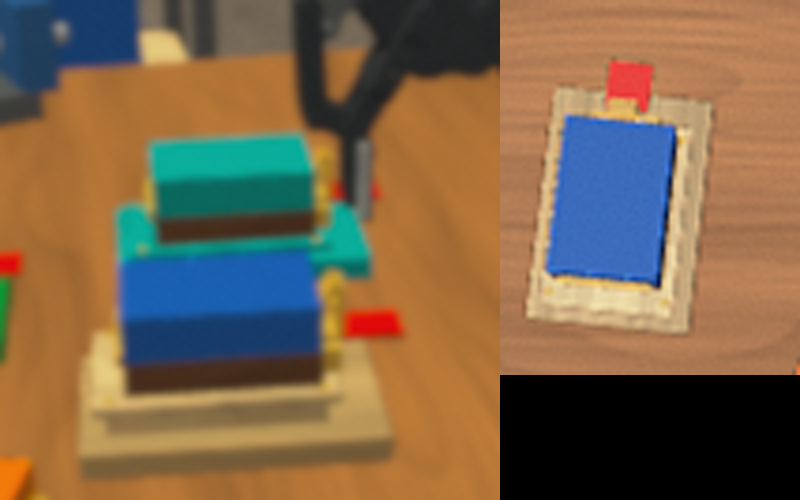

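The lid is shut at crop px (220,290) and the pad at (372,323) is back where it started; both match the start image. The hand is clear.

```bash
python3 -c "
from workcell import workorder
print(workorder.job_done())"
```

```text
the job is handed in; nothing more can be done
None
```

The job is done and handed in at about 22 s of the 72 s allowed; the hand-in reported no verdict.

**What I did:**
- **Latch and lid:** I pressed the red latch with the shut fingers. The freed lid caught under the gripper's knuckle at first, then sprang fully open once I backed the hand away.
- **Loupe:** I gripped it by the barrel and lowered it into the seat until it touched the floor. I then let it go, with the lid still open.
- **Closing:** I swung the lid down with the open jaws astride its edge and pressed until the hook snapped over it.

**Last checks:**
- **Lid and latch:** with the hand clear, the lid's outline matched the start image to about 0.1 px and the red pad's outline was identical, so the lid is holding shut by itself.
- **Loupe height:** the seat floor put the case foot at 35 mm over the bench. The latch contact had put it at about 34.5 to 36 mm, so the two agree.
- **Loupe position:** before closing, the wrist view put the loupe within about 1–2 mm of the seat centre. The side view differed by 4 mm in y, which I put down to a small, blurred mask.
- **Forces:** setting the loupe down peaked at about 27 N at the wrist, more than I intended. At that moment the load was on the loupe and seat, not the lid or latch. The wrist force read at most about 11 N while pressing the latch and about 12 N while pressing the lid.
- **Tin, jar and screwdriver:** I never touched them on purpose, and kept the tin and jar clear of the jaws while picking up the loupe. I did not measure their positions again at the end.

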